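# Slide a sample cassette under the leaf spring of its dock

## Robot

A 6-joint arm with a two-finger parallel gripper is mounted at the origin on the work surface; the furniture and walls round the work are solid. World frame = base frame: x ahead of the robot, y to its left, z up, the work surface at z = 0. Lengths are in mm, angles in rad, forces in N, time in s.
With the tool pointing down it reaches from about 275 to 750 mm from the base axis. Payload 10.2 kg.
Tool frame: the origin (TCP) lies midway between the tips of the shut fingers; the grasp point (between the pads) lies grasp_offset behind it (grasp_offset is the distance from the TCP to the grasp point, in mm); x points along the fingers, z is the direction in which the jaws open and shut, and the axes are right-handed (so a half turn about x gives the same grasp; the last joint's range is limited). The gripper opens to 85 mm and grips with 20 to 120 N. Pads are 22 mm wide; open, the fingers measure 114 mm over their backs; the gripper's body (76 mm by 85 mm) begins 54 mm behind the grasp point. The pads swing forward as they close: fully open they stand 13 mm farther back than shut.
Start: joints at [-0.223, 0.313, 1.498, -0, 1.331, -0.223], TCP at [525.006, -0.013, 231.294] pointing down, gripper open.
Joint ranges: [-2.94, 2.94], [-0.97, 2.17], [0.19, 2.56], [-1.23, 4.37], [0.02, 3.11], [-2.88, 2.88]. Speed limits (rad/s): [2.39, 2.39, 3.01, 3.14, 3.14, 3.14].

## Interface

Orientations are given as a unit quaternion [w, x, y, z].
In Python, from rig import sense, capture, calibration, finish_job, grasp_offset gives the robot as it stands.
- The arm moves only by the shell command python3 -m jog 'ROWS' [FORCE]. ROWS is JSON, a list of rows, each an object with "linear": the shift along the tool's x, y, z scaled (see below), a list of three; "rotation": the turn, a rotation vector about the tool's x, y, z scaled (see below), a list of three; "grip": the finger opening in mm, from 0 to 85.4. A call has 1 to 20 rows; each row is the pose to reach, as a shift and turn from the pose measured when the call began, along the tool's axes at that moment; what a row does not reach only later rows make up. The controller multiplies each number of a shift by 0.3 m and each number of a turn by 0.5 rad. A row lasts 1/12 s, in which the tool goes at most 41.7 mm and 7.16 degrees, less where a joint would pass 70% of its speed; a pose out of reach is approached as far as the arm can. A call with a number of a shift or a turn outside -1 to 1 is refused whole. A call with a gripper value outside its range is refused whole. The fingers move at their own pace and stop on an object; FORCE is the grip in N (left out, the last holds). Time passes only in rows, so rows that repeat a pose let the fingers close. It gives the time, the measured TCP pose, the force and the opening at its end, in the units of the state.
- sense(): the state, without advancing time (a new reading comes with each control period).
- capture(name): name is "scene" or "side" or "wrist"; returns (picture, depth): 384x512x3 uint8, red, green, blue; 384x512 float32, mm along the optical axis (not along the pixel's ray), 0 where there is no reading.
- calibration(name): a dict with "intrinsics" (3x3 intrinsics, pixels), "world_from_camera" (4x4, takes a point from camera to world coordinates). Camera axes: x right, y up, looking along -z (the intrinsics and any distortion apply to the point x, -y, -z); pixel columns grow to the right and rows downward; lengths in mm; the calibration is good to about 2 mm. A picture is of the moment at which its call begins: read the wrist's pose just before it. calibration takes no time and is no camera call; for the wrist camera it gives the pose at the moment of the call.
- finish_job(): hands the job in, once; it reports no verdict.
The state is a dict: "time_s": time; "joints": joint angles; "dq": joint speeds; "tau": joint torques, N m; "eef_pos": TCP position; "ee_rot": TCP orientation; "force": force on the tool from outside, world axes, zero at the start; "wrist_torque": the same for the moment, N m; "grip_width": opening from 0.0 (shut) to 1.0 (fully open).
Only numpy, scipy, OpenCV 4.12 (cv2) and the standard library are available. Lean on these libraries where they do the work, as an engineer would, in place of code of your own. Each camera call takes 0.05 s, during which the arm holds its last target.

## Task

The flat white sample cassette lies on the sprung floor at the open end of the grey metal dock, where it stands too high to go under the crossbar. With your fingertips, press it down firmly on its thumb rest and, keeping it pressed, slide it under the crossbar and the leaf spring until its nose is fully home against the dock's end wall; then let go and move clear. Do not lift the cassette out of the dock, and leave everything else on the bench where it is.

Things in the scene. Friction and masses are not known exactly. Their poses are not given: they have to be found in the camera images.
- dock: Low grey metal dock fixed to the bench, 247 x 84 x 40 mm. Origin: bench level under its middle; x along the channel in the way-in direction, z up. Channel 63.6 mm wide between rails (tops 24 mm high), with a sprung floor; cheeks 40 mm high from x=54. Crossbar over the channel x=50..66 mm, underside 26, top 40 mm above the bench; leaf spring behind it; end wall's inner face at x=112 mm.
- cassette: Loose white cassette 120 (x) x 60 x 10 mm, 0.12 kg, in the channel. Origin: centre of underside, starting 20 mm above the bench, so its top (30) is 4 mm above the crossbar's underside. x to its nose (into the dock). On top: ribbed thumb rest x=-60..-18 mm, then a ridge 8 mm high, upright at x=-18, sloping down to x=-6, then flat to the nose at x=60. Home: origin at x=52 mm of the dock.
- thumb_rest (a point): Middle of the ribbed thumb rest on the cassette's top face, at x=-38 mm of the cassette, 10 mm above its underside: 20 mm from the ridge's upright face, 22 mm from the tail end.
- nose (a point): Middle of the cassette's front end face, half-way up its thickness (x=60 mm of the cassette).
- crossbar (a point): Middle of the lower front edge of the crossbar, 26 mm above the bench; axes as the dock.
- end_wall (a point): Middle of the end wall's inner face, 20 mm above the bench, 62 mm beyond the crossbar's front; axes as the dock.
- spring_floor (a joint): Sprung floor under the cassette: 0 m up, grows as it is pressed down, stop at 0.008. The cassette clears the crossbar beyond 0.004. About 5 N starts it, 8 N at 0.004, 10.5 N at 0.008; it stays level wherever it is pressed, and is slick. Under the crossbar it lifts the cassette against the bar.
- leaf (a joint): Steel leaf spring, 40 mm wide, hinged behind the crossbar, sloping down toward the end wall, tip about 19 mm above the bench. 0 rad hanging free, about 0.2 with the cassette under it; it presses with a few newtons and drags a little.
- rack: Bystander: blue moulded 25-place tube rack, 79 x 79 x 48 (mm).
- red_pack: Bystander: rounded salmon-red pack, 58 x 82 x 49 (mm).
- bottle: Bystander: small white bottle with a red screw cap, 45 across, 88 high (mm).
- blue_box: Bystander: small blue box, 50 x 30 x 30 (mm).

How it is judged (in metres and radians):
On the way, in this order (a step that is already met when the one before it is completed fails the run):
1. the cassette is pressed down on its sprung floor by at least 3.5 mm (value of joint spring_floor above 0.0035 m and contact force between the fingers and cassette above 2 N), for 0.05 s.
2. the cassette's nose has passed at least 15 mm under the crossbar (x of nose in the frame of crossbar above 0.015 m), for 0.05 s.
At the end, for the whole second after the job is handed in: The cassette's nose is within 4 mm of the end wall, below the crossbar's underside, the leaf spring is lifted by it (over 0.08 rad), the sprung floor is held down (over 2.5 mm), the cassette lies level within 0.06 rad and at rest (x of nose in the frame of end_wall between -0.004 and 0.003 m and z of nose in the frame of crossbar below 0 m and value of joint leaf above 0.08 rad and value of joint spring_floor above 0.0025 m and angle between cassette's own z axis and vertical below 0.06 rad and linear speed of cassette below 0.01 m/s); the robot touches nothing.
It fails at once if the cassette is lifted off its sprung floor (10 mm above where it started) or tipped by more than 0.3 rad (z of cassette in the frame of dock above 0.03 m or angle between cassette's own z axis and vertical above 0.3 rad).
It fails at once if a bystander is moved by more than 20 mm (distance of any of rack, red_pack, bottle, blue_box from where it was at the start of the episode above 0.02 m).
It also fails if it takes over 38 s, if anything falls off the work surface, if the arm or the gripper's body presses on something with over 40 N, if the wrist force passes 120 N, or if a joint passes its speed limit or range.

## Working session

There is one attempt and no reset: what is moved stays moved. The work goes in short steps, Python scripts to look and compute and a shell command to move; the robot and the scene stay as the last step left them, time stands still between calls to the robot, and variables do not carry over. Pictures are saved under pics/ and viewed, and the job is handed in when it is done.

```bash
ls; mkdir -p pics; python3 - <<'E'
from rig import *
import cv2,numpy as np
s=sense();print(s, grasp_offset() if callable(grasp_offset) else grasp_offset)
for n in("scene","side","wrist"):
    c=calibration(n);p,d=capture(n);cv2.imwrite(f"pics/{n}0.png",p[:,:,::-1]);np.savez(f"pics/{n}0.npz",p=p,d=d,K=c["intrinsics"],T=c["world_from_camera"]);print(n,{k:(np.round(v,3).tolist() if hasattr(v,'__len__') else v) for k,v in c.items()})
E
```

```text
pics
{'time_s': 0.0, 'joints': array([-2.23420838e-01,  3.13451063e-01,  1.49844253e+00,  7.06816952e-06,
        1.33098657e+00, -2.23408560e-01]), 'dq': array([ 0.0004981 ,  0.00098327, -0.00036136, -0.00103712, -0.00122814,
       -0.0002013 ]), 'tau': array([-5.78409599e-04, -4.12261176e+01, -2.59742296e+01, -3.58453699e-04,
        4.11797926e-03, -1.23038126e-05]), 'eef_pos': array([5.24744729e+02, 3.66928889e-02, 2.30732481e+02]), 'ee_rot': array([7.06663284e-01, 1.08157793e-04, 7.07549986e-01, 9.82855446e-05]), 'force': array([-0.48667613, -0.74476504, -0.39311786]), 'wrist_torque': array([0.03002695, 0.04887048, 0.00021686]), 'grip_width': 0.9995561894766302} 18.700000000000003
scene {'intrinsics': [[493.259, 0.0, 256.803], [0.0, 493.259, 195.645], [0.0, 0.0, 1.0]], 'world_from_camera': [[-0.783, 0.402, -0.475, -170.98], [-0.622, -0.478, 0.62, 734.949], [0.022, 0.781, 0.625, 841.658], [0.0, 0.0, 0.0, 1.0]]}
side {'intrinsics': [[350.093, 0.0, 254.592], [0.0, 350.093, 187.912], [0.0, 0.0, 1.0]], 'world_from_camera': [[0.839, 0.329, -0.433, -39.82], [-0.544, 0.503, -0.672, -749.436], [-0.003, 0.799, 0.601, 686.053], [0.0, 0.0, 0.0, 1.0]]}
wrist {'intrinsics': [[320.548, 0.0, 255.401], [0.0, 320.548, 193.917], [0.0, 0.0, 1.0]], 'world_from_camera': [[1.0, 0.001, 0.0, 525.912], [-0.001, 0.955, 0.298, 76.94], [0.0, -0.298, 0.955, 372.731], [0.0, 0.0, 0.0, 1.0]]}
```

View pics/scene0.png

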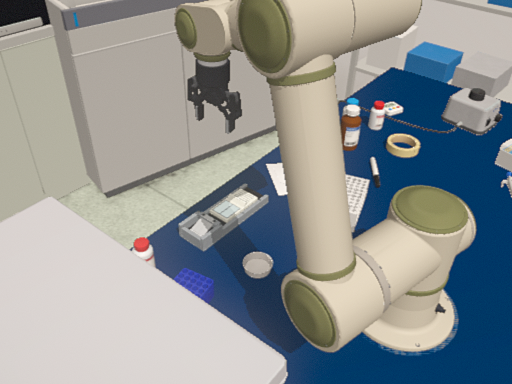

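View pics/side0.png

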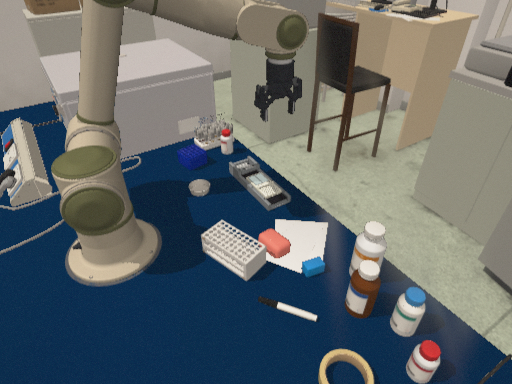

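View pics/wrist0.png

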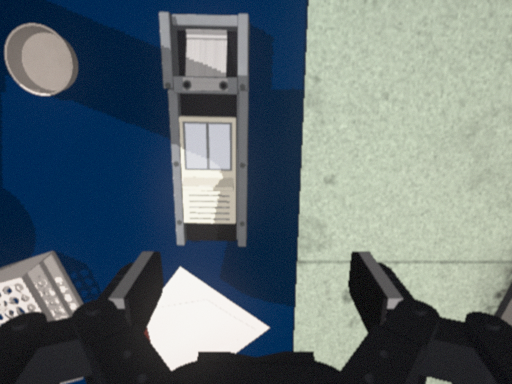

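The wrist view shows the dock clearly. Its rails run up the picture, at columns 170–248. The cassette's tail is near row 224 and its nose near row 117, and the crossbar is at about row 85. Next I'll measure these.

```bash
cat > h.py <<'E'
import numpy as np,cv2
def ray(K,T,u,v,z):
    d=np.array([(u-K[0,2])/K[0,0],-(v-K[1,2])/K[1,1],-1.]);D=T[:3,:3]@d;o=T[:3,3]
    return o+D*(z-o[2])/D[2]
def cloud(f):
    a=np.load(f);K,T,d=a['K'],a['T'],a['d'];v,u=np.mgrid[:384,:512]
    P=np.stack([(u-K[0,2])/K[0,0]*d,-(v-K[1,2])/K[1,1]*d,-d],-1)@T[:3,:3].T+T[:3,3]
    P[d==0]=np.nan
    return a['p'],P,K,T
E
python3 - <<'E'
from h import *
p,P,K,T=cloud('pics/wrist0.npz')
cv2.imwrite('pics/w0crop.png',cv2.resize(p[0:260,140:270,::-1],None,fx=2.3,fy=2.3,interpolation=cv2.INTER_CUBIC))
for c in (208,):
    for r in range(8,256,5): print(r,p[r,c],np.round(P[r,c],1), end=' | ')
print()
for r in (60,140,205):
  print(r,[(c,np.round(P[r,c,0]),np.round(P[r,c,2])) for c in range(156,256,3)])
# cassette mask
hsv=cv2.cvtColor(p,cv2.COLOR_RGB2HSV)
m=((p.min(-1)>120)&(P[...,2]>10)).astype(np.uint8); m[:100]=0;m[:, :165]=0;m[:,260:]=0;m[245:]=0
n,l,st,ce=cv2.connectedComponentsWithStats(m);k=1+st[1:,4].argmax();print(st[k],ce[k])
b=cv2.boxPoints(cv2.minAreaRect(np.argwhere(l==k)[:,::-1].astype(np.float32)))
for q in b: print(q,ray(K,T,*q,30).round(1))
E
```

```text
8 [18 47 86] [477.  162.   -1.4] | 13 [27 53 90] [476.9 157.3  -0.7] | 18 [158 161 163] [481.  145.9  32.3] | 23 [159 160 162] [480.7 141.9  31. ] | 28 [81 82 84] [478.8 139.9  18. ] | 33 [157 155 153] [479.  134.8  21.7] | 38 [178 174 172] [479.  130.1  22.6] | 43 [209 205 201] [478.8 125.6  22.6] | 48 [214 208 204] [479.  120.6  25.6] | 53 [213 209 207] [479.  115.8  27.8] | 58 [216 210 209] [479.  111.1  29.3] | 63 [216 211 207] [479.1 106.3  31.3] | 68 [147 142 140] [479.1 101.6  32.5] | 73 [144 140 139] [479.2  96.8  34.8] | 78 [134 132 133] [479.6  92.   39.3] | 83 [147 145 144] [479.5  87.3  40.3] | 88 [152 148 149] [479.3  82.6  40.5] | 93 [84 84 86] [476.1  78.   19. ] | 98 [38 36 36] [475.8  73.   18.6] | 103 [42 40 41] [475.7  67.9  19.3] | 108 [43 42 45] [475.4  62.7  18.8] | 113 [41 39 41] [475.2  57.6  19. ] | 118 [185 177 164] [476.4  53.1  29.5] | 123 [131 128 133] [476.2  48.   29.6] | 128 [141 142 147] [476.1  42.9  30.2] | 133 [140 140 146] [475.7  37.5  29.2] | 138 [128 129 133] [475.4  32.3  29.2] | 143 [131 132 134] [475.5  27.3  31.1] | 148 [121 121 123] [475. 
[... 4840 characters left out ...]
np.float64(488.0), np.float64(30.0)), (225, np.float64(491.0), np.float64(30.0)), (228, np.float64(495.0), np.float64(28.0)), (231, np.float64(498.0), np.float64(29.0)), (234, np.float64(502.0), np.float64(29.0)), (237, np.float64(503.0), np.float64(4.0)), (240, np.float64(508.0), np.float64(23.0)), (243, np.float64(511.0), np.float64(23.0)), (246, np.float64(515.0), np.float64(22.0)), (249, np.float64(518.0), np.float64(-1.0)), (252, np.float64(522.0), np.float64(0.0)), (255, np.float64(525.0), np.float64(-1.0))]
[ 171  116   65  129 6556] [204.4771202 172.133313 ]
[171. 116.] [438.1  55.2  30. ]
[235. 116.] [504.7  55.1  30. ]
[235. 244.] [501.7 -91.6  30. ]
[171. 244.] [426.4 -91.5  30. ]
```

View pics/w0crop.png

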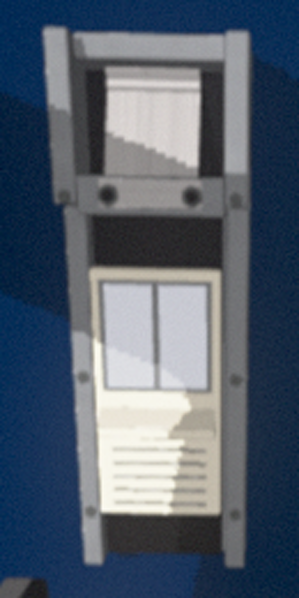

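```bash
python3 - <<'E'
from h import *
p,P,K,T=cloud('pics/wrist0.npz')
Q=P.copy();Q[260:]=np.nan
x,y,z=Q[...,0],Q[...,1],Q[...,2]
box=(x>400)&(x<540)&(y>-110)&(y<170)
R=[];L=[];Cl=[];Cr=[]
hh=np.where(np.arange(384)<90,40,24)
for r in range(20,242):
    h=40 if r<88 else 24
    c=np.where(box[r]&(z[r]>10))[0]
    if len(c)<20: continue
    L.append(ray(K,T,c.min()-.5,r,h)[:2]);R.append(ray(K,T,c.max()+.5,r,h)[:2])
L,R=np.array(L),np.array(R)
for n,A in(('L',L),('R',R)):
    f=cv2.fitLine(A.astype(np.float32),cv2.DIST_HUBER,0,.01,.01).ravel(); print(n,f, 'angle from +y',np.degrees(np.arctan2(f[0],f[1])), 'x at y=-40', f[2]+(-40-f[3])*f[0]/f[1])
    ff=np.polyfit(A[:,1],A[:,0],1);print(np.degrees(np.arctan(ff[0])),np.std(A[:,0]-np.polyval(ff,A[:,1])))
# cassette edges: z>26.5 rows 116-222
E=[]
for r in range(120,218):
    c=np.where(box[r]&(z[r]>26.5))[0]
    h=30
    E.append(np.r_[ray(K,T,c.min()-.5,r,h)[:2],ray(K,T,c.max()+.5,r,h)[:2]])
E=np.array(E)
for i in(0,2):
    ff=np.polyfit(E[:,i+1],E[:,i],1);print('cass',np.degrees(np.arctan(ff[0])),np.polyval(ff,[-40,0]))
# bottom ends & top ends
for c in (184,190,200,210,220,230):
    g=p[:,c].astype(int).sum(-1); gr=np.diff(g)
    rs=[r for r in range(5,255) if abs(gr[r])>90]
    print(c,[(r,gr[r]) for r in rs])
for r,h in((115.5,30),(116.5,30),(222,30),(223,30),(92,40)): print(r,h,ray(K,T,208,r+.5,h).round(1))
for r in(243,244,245,246,247):print(r,p[r,180],p[r,241],ray(K,T,181,r,24).round(1))
E
```

```text
L [2.2108616e-02 9.9975556e-01 4.3505701e+02 8.3051628e+01] angle from +y 1.2668335 x at y=-40 432.33585
1.2623290235982705 0.3319791701653337
R [2.2698674e-02 9.9974233e-01 5.1742230e+02 3.5507229e+01] angle from +y 1.3006498 x at y=-40 515.70795
1.29937500935943 0.3616662017913901
cass 1.2119161800318585 [443.66926724 444.51547055]
cass 1.157249291727642 [503.30379675 504.11181905]
184 [(13, np.int64(156)), (24, np.int64(-121)), (76, np.int64(108)), (80, np.int64(-97)), (93, np.int64(-91)), (114, np.int64(102)), (115, np.int64(152)), (116, np.int64(123)), (120, np.int64(-92)), (221, np.int64(-135)), (222, np.int64(-228)), (223, np.int64(-99))]
190 [(13, np.int64(162)), (24, np.int64(-98)), (25, np.int64(-100)), (28, np.int64(152)), (93, np.int64(-91)), (115, np.int64(156)), (116, np.int64(135)), (123, np.int64(105)), (169, np.int64(115)), (221, np.int64(-115)), (222, np.int64(-265)), (223, np.int64(-164))]
200 [(13, np.int64(121)), (14, np.int64(119)), (25, np.int64(-94)), (28, np.int64(156)), (62, np.int64(-94)), (115, np.int64(154)), (116, np.int64(150)), (123, np.int64(114)), (1
[... 508 characters left out ...]
 (123, np.int64(127)), (179, np.int64(-97)), (222, np.int64(-124)), (223, np.int64(-182))]
230 [(14, np.int64(154)), (15, np.int64(96)), (25, np.int64(-105)), (26, np.int64(-95)), (116, np.int64(172)), (117, np.int64(117)), (122, np.int64(-101)), (222, np.int64(-120)), (223, np.int64(-194)), (224, np.int64(-93))]
115.5 30 [476.6  55.1  30. ]
116.5 30 [476.5  54.1  30. ]
222 30 [471.2 -64.3  30. ]
223 30 [471.1 -65.5  30. ]
92 40 [479.1  78.4  40. ]
243 [151 154 157] [109 108 110] [436.7 -93.2  24. ]
244 [132 136 145] [106 108 111] [436.6 -94.5  24. ]
245 [ 84  97 115] [ 99 102 105] [436.5 -95.8  24. ]
246 [46 62 94] [77 80 88] [436.4 -97.1  24. ]
247 [27 52 88] [34 48 65] [436.3 -98.4  24. ]
```

The dock's way-in direction is +y, turned 1.27° toward +x.

| Feature | Position (mm) |
|---|---|
| Cassette nose | y ≈ 54.7 |
| Cassette tail | y ≈ -65.2 |
| Ridge face | y ≈ -23 |
| Crossbar front | y ≈ 78 |
| End wall | y ≈ 140 |

The nose has about 85.5 mm to travel. I'll shut the fingers and go above (473.5, -38).

```bash
python3 -m jog '[{"linear":[0.1,-0.03,-0.04],"rotation":[0.01,0,0],"grip":0},{"linear":[0.2,-0.06,-0.08],"rotation":[0.02,0,0],"grip":0},{"linear":[0.3,-0.09,-0.12],"rotation":[0.044,0,0],"grip":0},{"linear":[0.4,-0.11,-0.15],"rotation":[0.044,0,0],"grip":0},{"linear":[0.5,-0.127,-0.171],"rotation":[0.044,0,0],"grip":0},{"linear":[0.5,-0.127,-0.171],"rotation":[0.044,0,0],"grip":0},{"linear":[0.5,-0.127,-0.171],"rotation":[0.044,0,0],"grip":0},{"linear":[0.5,-0.127,-0.171],"rotation":[0.044,0,0],"grip":0},{"linear":[0.5,-0.127,-0.171],"rotation":[0.044,0,0],"grip":0},{"linear":[0.5,-0.127,-0.171],"rotation":[0.044,0,0],"grip":0}]'
python3 - <<'E'
from rig import *
import cv2,numpy as np
s=sense();print({k:np.round(v,3) for k,v in s.items()})
c=calibration("wrist")
p,d=capture("wrist");cv2.imwrite("pics/w1.png",p[:,:,::-1]);np.savez("pics/w1.npz",p=p,d=d,K=c["intrinsics"],T=c["world_from_camera"])
p,d=capture("side");cv2.imwrite("pics/s1.png",cv2.resize(p[90:250,170:330,::-1],None,fx=3.5,fy=3.5))
E
```

```text
time_s: 0.98
eef_pos: [474.4, -38.0, 82.4]
ee_rot: [0.708, 0.007, 0.706, -0.008]
force: [1.0, -0.6, 0.8]
grip_width: 0.001
{'time_s': np.float64(0.983), 'joints': array([-0.327,  0.389,  1.825, -0.   ,  0.925, -0.305]), 'dq': array([-0.003,  0.003,  0.012,  0.001, -0.006, -0.   ]), 'tau': array([-7.1000e-02, -3.8943e+01, -2.0352e+01, -1.0000e-03,  9.0000e-03,
        3.0000e-03]), 'eef_pos': array([474.443, -38.024,  82.356]), 'ee_rot': array([ 0.708,  0.007,  0.706, -0.008]), 'force': array([ 0.958, -0.625,  0.766]), 'wrist_torque': array([-0.   ,  0.008,  0.019]), 'grip_width': np.float64(0.001)}
```

View pics/w1.png

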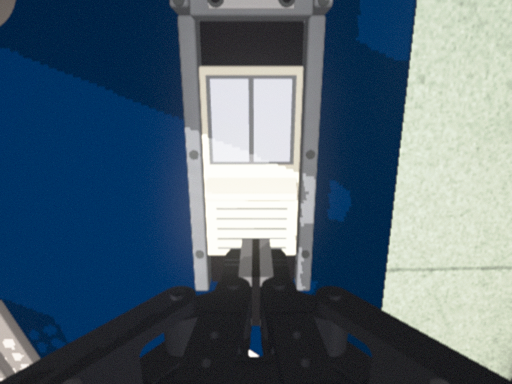

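View pics/s1.png

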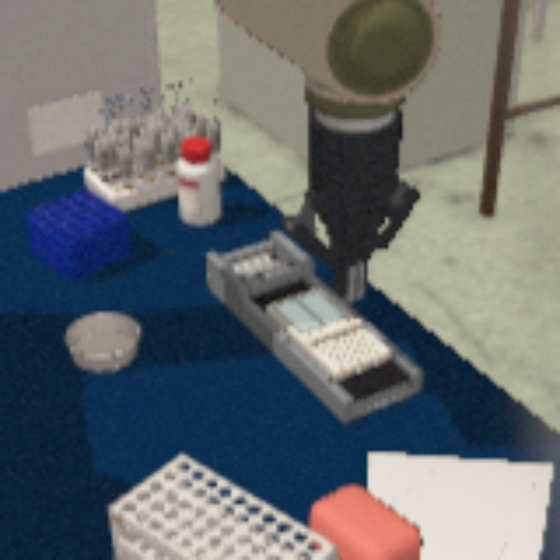

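The fingers are shut and centred over the channel; the tip is at pixel (256, 240) and the thumb rest covers rows 195–255. Going down to just above it.

```bash
python3 -m jog '[{"linear":[0.06,0,-0.002],"rotation":[0,0,0],"grip":0},{"linear":[0.12,0,-0.002],"rotation":[0,0,0],"grip":0},{"linear":[0.165,0,-0.002],"rotation":[0,0,0],"grip":0},{"linear":[0.165,0,-0.002],"rotation":[0,0,0],"grip":0},{"linear":[0.165,0,-0.002],"rotation":[0,0,0],"grip":0}]'
python3 - <<'E'
from h import *
p,P,K,T=cloud('pics/w1.npz')
for r in range(60,72):print(r,p[r,240],ray(K,T,240,r,30)[:2].round(1))
for r in range(0,26,1):print(r,p[r,250],ray(K,T,250,r,40)[:2].round(1))
E
```

```text
time_s: 1.5
eef_pos: [473.5, -37.9, 32.6]
ee_rot: [0.707, 0.008, 0.707, -0.008]
force: [-0.6, 0.6, 0.7]
grip_width: 0.001
60 [50 50 51] [469.2  57.2]
61 [50 47 53] [469.1  56.7]
62 [47 45 48] [469.1  56.2]
63 [50 53 52] [469.1  55.7]
64 [52 52 54] [469.1  55.1]
65 [100  98  94] [469.1  54.6]
66 [169 162 150] [469.   54.1]
67 [209 201 184] [469.   53.6]
68 [220 212 195] [469.  53.]
69 [223 218 200] [469.   52.5]
70 [222 217 200] [469.  52.]
71 [222 216 198] [468.9  51.5]
0 [173 172 170] [475.7  84.3]
1 [174 172 172] [475.7  83.9]
2 [175 173 171] [475.6  83.4]
3 [174 169 170] [475.6  83. ]
4 [176 173 172] [475.6  82.5]
5 [178 177 175] [475.6  82.1]
6 [179 175 176] [475.6  81.6]
7 [172 167 168] [475.6  81.2]
8 [150 148 147] [475.6  80.7]
9 [130 130 133] [475.6  80.3]
10 [125 125 131] [475.5  79.8]
11 [129 128 132] [475.5  79.4]
12 [128 127 132] [475.5  78.9]
13 [127 127 131] [475.5  78.5]
14 [111 110 116] [475.5  78. ]
15 [100 101 103] [475.5  77.5]
16 [82 82 86] [475.5  77.1]
17 [76 77 78] [475.4  76.6]
18 [77 77 80] [475.4  76.2]
19 [78 80 80] [475.4  75.7]
20 [72 74 74] [475.4  75.3]
21 [57 55 61] [475.4  74.8]
22 [45 42 47] [475.4  74.3]
23 [43 43 43] [475.4  73.9]
24 [40 38 40] [475.4  73.4]
25 [46 43 44] [475.3  72.9]
```

Nose position agrees (54.4). Now pressing in steps.

```bash
python3 -m jog '[{"linear":[0.008,0,0],"rotation":[0,0,0],"grip":0},{"linear":[0.016,0,0],"rotation":[0,0,0],"grip":0},{"linear":[0.02,0,0],"rotation":[0,0,0],"grip":0},{"linear":[0.02,0,0],"rotation":[0,0,0],"grip":0}]'
python3 -m jog '[{"linear":[0.004,0,0],"rotation":[0,0,0],"grip":0},{"linear":[0.007,0,0],"rotation":[0,0,0],"grip":0},{"linear":[0.007,0,0],"rotation":[0,0,0],"grip":0}]'
```

```text
time_s: 1.83
eef_pos: [474.3, -38.1, 27.2]
ee_rot: [0.708, 0.007, 0.706, -0.008]
force: [2.1, -0.1, 5.1]
grip_width: 0.001
time_s: 2.08
eef_pos: [474.3, -38.1, 25.4]
ee_rot: [0.708, 0.007, 0.706, -0.008]
force: [-1.5, 0.8, 4.9]
grip_width: -0.002
```

```bash
python3 -m jog '[{"linear":[0.005,0,0],"rotation":[0,0,0],"grip":0},{"linear":[0.01,0,0],"rotation":[0,0,0],"grip":0},{"linear":[0.01,0,0],"rotation":[0,0,0],"grip":0}]'
python3 - <<'E'
from rig import *
import cv2,numpy as np
s=sense();print(s['eef_pos'],s['force'],s['wrist_torque'])
c=calibration("wrist")
p,d=capture("wrist");cv2.imwrite("pics/w2.png",p[:,:,::-1]);np.savez("pics/w2.npz",p=p,d=d,K=c["intrinsics"],T=c["world_from_camera"])
s=sense();print(s['eef_pos'],s['force'])
E
```

```text
time_s: 2.33
eef_pos: [474.4, -38.1, 22.6]
ee_rot: [0.708, 0.007, 0.706, -0.008]
force: [-1.6, 0.8, 8.6]
grip_width: -0.002
[474.35063276 -38.09548073  22.62558388] [-1.60959571  0.83225933  8.56492676] [ 0.08408845  0.27324096 -0.06082763]
[474.36887429 -38.1281361   22.72584242] [-1.44399014  0.76412842  6.56613374]
```

View pics/w2.png

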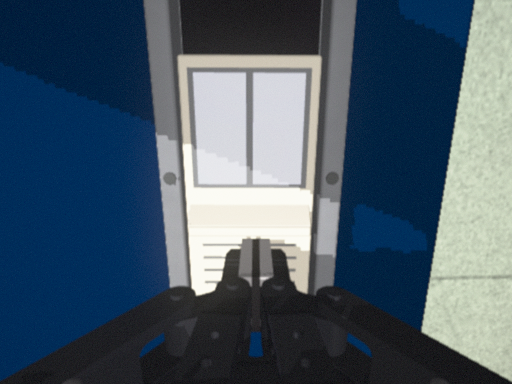

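The fingers press on the thumb rest, with the tip at about (256, 240). The nose edge is at row 56. I'll check the depression by depth.

```bash
python3 - <<'E'
from h import *
for f in('w1','w2'):
    p,P,K,T=cloud(f'pics/{f}.npz')
    if f=='w1': a=P[85:155,215:290];rl=P[60:200,312:318];rl2=P[60:200,186:194]
    else: a=P[75:180,200:300];rl=P[60:200,330:346];rl2=P[60:200,158:172]
    print(f,[np.nanmedian(q[...,2]).round(2) for q in(a,rl,rl2)])
    b=a.reshape(-1,3);b=b[~np.isnan(b).any(1)];A=np.c_[b[:,:2]-b[:,:2].mean(0),np.ones(len(b))];print(np.linalg.lstsq(A,b[:,2],rcond=None)[0])
E
```

```text
w1 [np.float64(29.75), np.float64(23.2), np.float64(23.11)]
[1.23751555e-03 1.35112625e-03 2.97402509e+01]
w2 [np.float64(22.33), np.float64(23.21), np.float64(23.17)]
[8.38953215e-04 8.97771150e-04 2.23372321e+01]
```

It is pressed 7.4 mm and level, against the 4 mm needed. Sliding forward with a little extra down-pressure.

```bash
python3 -m jog '[{"linear":[0.003,0,0],"rotation":[0,0,0],"grip":0},{"linear":[0.003,0.012,0],"rotation":[0,0,0],"grip":0},{"linear":[0.003,0.024,0],"rotation":[0,0,0],"grip":0},{"linear":[0.003,0.036,0],"rotation":[0,0,0],"grip":0},{"linear":[0.003,0.048,0],"rotation":[0,0,0],"grip":0},{"linear":[0.003,0.06,0],"rotation":[0,0,0],"grip":0},{"linear":[0.003,0.06,0],"rotation":[0,0,0],"grip":0}]'
python3 - <<'E'
from rig import *
import cv2,numpy as np
s=sense();print(s['eef_pos'],s['force'],s['wrist_torque'])
c=calibration("wrist")
p,d=capture("wrist");cv2.imwrite("pics/w3.png",p[:,:,::-1]);np.savez("pics/w3.npz",p=p,d=d,K=c["intrinsics"],T=c["world_from_camera"])
E
```

```text
time_s: 2.97
eef_pos: [475.5, -20.2, 22.6]
ee_rot: [0.709, 0.007, 0.705, -0.008]
force: [-0.3, 1.1, 8.1]
grip_width: 0.002
[475.52083207 -20.20270228  22.57327046] [-0.31547206  1.13551666  8.13538084] [ 0.1343367  -0.12468865  0.0280668 ]
```

View pics/w3.png

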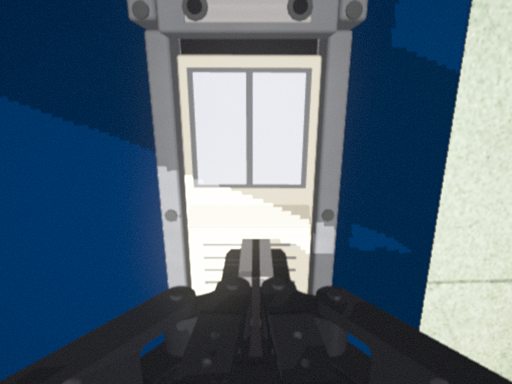

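The cassette moves with the fingers; its nose is still at row 56, just before the crossbar at row 35. Continuing.

```bash
python3 -m jog '[{"linear":[0.003,0.012,-0.001],"rotation":[0,0,0],"grip":0},{"linear":[0.003,0.024,-0.002],"rotation":[0,0,0],"grip":0},{"linear":[0.003,0.036,-0.002],"rotation":[0,0,0],"grip":0},{"linear":[0.003,0.048,-0.002],"rotation":[0,0,0],"grip":0},{"linear":[0.003,0.06,-0.002],"rotation":[0,0,0],"grip":0},{"linear":[0.003,0.072,-0.002],"rotation":[0,0,0],"grip":0},{"linear":[0.003,0.084,-0.002],"rotation":[0,0,0],"grip":0},{"linear":[0.003,0.084,-0.002],"rotation":[0,0,0],"grip":0}]'
python3 - <<'E'
from rig import *
import cv2,numpy as np
s=sense();print(s['eef_pos'],s['force'],s['wrist_torque'])
c=calibration("wrist")
p,d=capture("wrist");cv2.imwrite("pics/w4.png",p[:,:,::-1]);np.savez("pics/w4.npz",p=p,d=d,K=c["intrinsics"],T=c["world_from_camera"])
E
```

```text
time_s: 3.68
eef_pos: [476.2, 5.0, 22.4]
ee_rot: [0.71, 0.006, 0.705, -0.008]
force: [0.4, 0.6, 7.4]
grip_width: 0.0
[476.22457258   4.95014815  22.38114147] [0.4057411  0.57720632 7.444304  ] [ 0.16242661 -0.12749897  0.02544024]
```

View pics/w4.png

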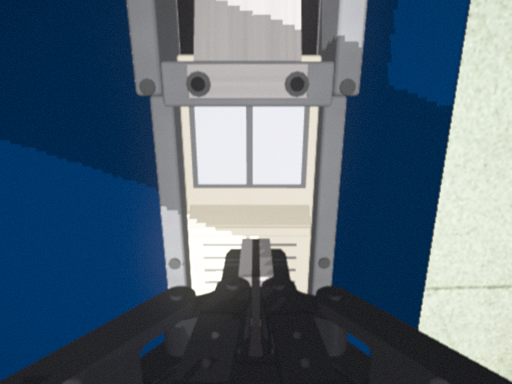

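The nose is visible at row 58, past the crossbar and under the leaf, with no slip. Continuing.

```bash
python3 -m jog '[{"linear":[0.003,0.012,-0.001],"rotation":[0,0,0],"grip":0},{"linear":[0.003,0.024,-0.002],"rotation":[0,0,0],"grip":0},{"linear":[0.003,0.036,-0.002],"rotation":[0,0,0],"grip":0},{"linear":[0.003,0.048,-0.002],"rotation":[0,0,0],"grip":0},{"linear":[0.003,0.06,-0.002],"rotation":[0,0,0],"grip":0},{"linear":[0.003,0.072,-0.002],"rotation":[0,0,0],"grip":0},{"linear":[0.003,0.084,-0.002],"rotation":[0,0,0],"grip":0},{"linear":[0.003,0.096,-0.002],"rotation":[0,0,0],"grip":0},{"linear":[0.003,0.096,-0.002],"rotation":[0,0,0],"grip":0}]'
python3 - <<'E'
from rig import *
import cv2,numpy as np
s=sense();print(s['eef_pos'],s['force'],s['wrist_torque'])
c=calibration("wrist")
p,d=capture("wrist");cv2.imwrite("pics/w5.png",p[:,:,::-1]);np.savez("pics/w5.npz",p=p,d=d,K=c["intrinsics"],T=c["world_from_camera"])
E
```

```text
time_s: 4.48
eef_pos: [477.0, 33.7, 22.1]
ee_rot: [0.71, 0.006, 0.704, -0.008]
force: [0.7, 0.2, 6.8]
grip_width: 0.001
[476.97647028  33.71492763  22.10563806] [0.69839869 0.22789035 6.76533434] [ 0.04806506 -0.12011887  0.00170599]
```

View pics/w5.png

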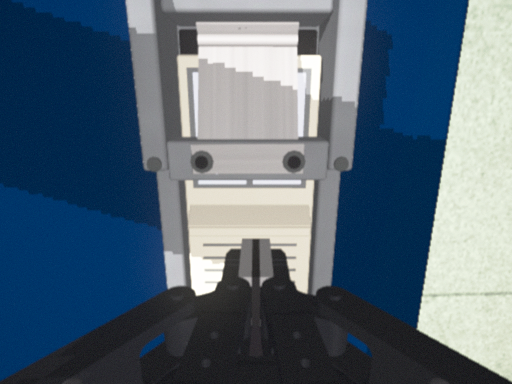

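Nose at row 56, with about 14 mm left to the end wall. Slowing down.

```bash
python3 -m jog '[{"linear":[0.003,0.008,-0.001],"rotation":[0,0,0],"grip":0},{"linear":[0.003,0.016,-0.002],"rotation":[0,0,0],"grip":0},{"linear":[0.003,0.024,-0.002],"rotation":[0,0,0],"grip":0},{"linear":[0.003,0.032,-0.002],"rotation":[0,0,0],"grip":0},{"linear":[0.003,0.04,-0.002],"rotation":[0,0,0],"grip":0},{"linear":[0.003,0.042,-0.002],"rotation":[0,0,0],"grip":0},{"linear":[0.003,0.042,-0.002],"rotation":[0,0,0],"grip":0}]'
python3 -m jog '[{"linear":[0.002,0.004,0],"rotation":[0,0,0],"grip":0},{"linear":[0.002,0.008,0],"rotation":[0,0,0],"grip":0},{"linear":[0.002,0.008,0],"rotation":[0,0,0],"grip":0}]'
python3 - <<'E'
from rig import *
import cv2,numpy as np
s=sense();print(s['eef_pos'],s['force'],s['wrist_torque'])
c=calibration("wrist")
p,d=capture("wrist");cv2.imwrite("pics/w6.png",p[:,:,::-1]);np.savez("pics/w6.npz",p=p,d=d,K=c["intrinsics"],T=c["world_from_camera"])
E
```

```text
time_s: 5.12
eef_pos: [477.6, 45.7, 22.0]
ee_rot: [0.711, 0.006, 0.703, -0.008]
force: [0.1, -4.0, 8.7]
grip_width: -0.001
time_s: 5.37
eef_pos: [478.2, 47.6, 22.0]
ee_rot: [0.712, 0.005, 0.703, -0.009]
force: [-0.8, -3.6, 6.8]
grip_width: -0.002
[478.22353775  47.60976319  22.04614288] [-0.75469924 -3.64772375  6.80725437] [-0.58612594  0.15171626  0.0557073 ]
```

View pics/w6.png

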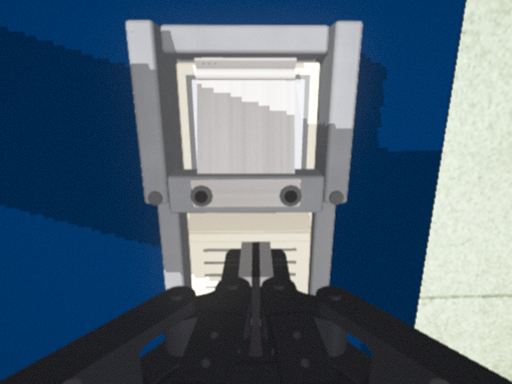

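```bash
python3 - <<'E'
from h import *
for f,rs in(('w5',range(50,60)),('w6',range(48,68))):
    p,P,K,T=cloud(f'pics/{f}.npz')
    for r in rs:print(f,r,p[r,186],p[r,310],'h22',ray(K,T,186,r,22)[1].round(1),'h40',ray(K,T,186,r,40)[1].round(1),P[r,186].round(1))
E
```

```text
w5 50 [55 52 57] [74 69 71] h22 128.2 h40 126.1 [449.9 129.5  11.3]
w5 51 [52 49 53] [72 70 69] h22 127.9 h40 125.7 [449.8 129.2  10.7]
w5 52 [53 50 54] [71 68 68] h22 127.5 h40 125.4 [450.2 128.5  13.1]
w5 53 [70 68 66] [73 72 72] h22 127.1 h40 125.1 [450.  128.2  12.2]
w5 54 [126 121 116] [138 132 123] h22 126.7 h40 124.8 [451.4 127.   20.1]
w5 55 [186 178 164] [236 230 213] h22 126.4 h40 124.4 [451.4 126.6  20.3]
w5 56 [219 211 193] [255 255 248] h22 126.0 h40 124.1 [451.6 126.1  21.2]
w5 57 [227 222 204] [255 255 252] h22 125.6 h40 123.8 [451.8 125.6  22.3]
w5 58 [230 225 210] [255 254 253] h22 125.2 h40 123.4 [451.7 125.2  22.2]
w5 59 [231 225 211] [254 254 253] h22 124.9 h40 123.1 [451.5 124.9  21.3]
w6 48 [199 199 202] [200 200 204] h22 142.8 h40 140.6 [454.9 141.7  31.3]
w6 49 [188 188 193] [192 191 196] h22 142.4 h40 140.3 [454.8 141.3  31. ]
w6 50 [175 177 182] [180 182 185] h22 142.1 h40 139.9 [454.7 141.   30.8]
w6 51 [155 158 162] [168 167 171] h22 141.7 h40 139.6 [454.9 140.6  31.7]
w6 52 [134 136 139] [147 148 151] h22 141.3 h40 139.3 [454.8 140.2  31.5]
w6 53 [107 108
[... 368 characters left out ...]
39.1 h40 137.3 [450.7 140.2  10.1]
w6 59 [102 103 105] [ 98 101 103] h22 138.7 h40 137.0 [450.  140.2   6.4]
w6 60 [124 123 127] [128 129 129] h22 138.3 h40 136.7 [449.8 139.8   5.8]
w6 61 [149 148 145] [158 156 154] h22 138.0 h40 136.3 [449.6 139.5   4.7]
w6 62 [180 177 164] [211 203 187] h22 137.6 h40 136.0 [452.4 137.7  20.3]
w6 63 [213 202 188] [253 250 242] h22 137.2 h40 135.7 [452.5 137.3  20.8]
w6 64 [225 219 203] [255 255 253] h22 136.8 h40 135.3 [452.5 136.9  20.8]
w6 65 [230 224 210] [255 255 253] h22 136.4 h40 135.0 [452.5 136.5  21. ]
w6 66 [230 225 211] [255 254 253] h22 136.1 h40 134.7 [452.5 136.1  21.4]
w6 67 [230 225 210] [255 254 253] h22 135.7 h40 134.3 [452.4 135.8  20.7]
```

The nose is at about 137.7 and the wall at about 140.3, so there is a 2.5 mm gap. The fingers slipped slightly on the rest and will catch the ridge, so I keep pushing.

```bash
python3 -m jog '[{"linear":[0.002,0.004,-0.002],"rotation":[0,0,0],"grip":0},{"linear":[0.002,0.008,-0.003],"rotation":[0,0,0],"grip":0},{"linear":[0.002,0.012,-0.003],"rotation":[0,0,0],"grip":0},{"linear":[0.002,0.012,-0.003],"rotation":[0,0,0],"grip":0}]'
python3 -m jog '[{"linear":[0.002,0.003,0],"rotation":[0,0,0],"grip":0},{"linear":[0.002,0.005,0],"rotation":[0,0,0],"grip":0},{"linear":[0.002,0.005,0],"rotation":[0,0,0],"grip":0}]'
python3 - <<'E'
from rig import *
import cv2,numpy as np
from h import *
s=sense();print(s['eef_pos'],s['force'],s['wrist_torque'])
c=calibration("wrist")
p,d=capture("wrist");cv2.imwrite("pics/w7.png",p[:,:,::-1]);np.savez("pics/w7.npz",p=p,d=d,K=c["intrinsics"],T=c["world_from_camera"])
p,P,K,T=cloud('pics/w7.npz')
for r in range(52,76):print(r,p[r,186],p[r,310],'h22',ray(K,T,186,r,22)[1].round(1),P[r,186].round(1))
E
```

```text
time_s: 5.75
eef_pos: [478.1, 49.8, 22.1]
ee_rot: [0.712, 0.004, 0.702, -0.009]
force: [-1.7, -12.7, 7.1]
grip_width: -0.0
time_s: 6.0
eef_pos: [478.1, 49.8, 22.0]
ee_rot: [0.712, 0.003, 0.702, -0.01]
force: [-2.8, -13.1, 9.6]
grip_width: -0.0
[478.12823734  49.78021329  22.04146543] [ -2.84709272 -13.09154387   9.58970248] [-2.0357495   0.73249862 -0.07313511]
52 [194 198 201] [201 201 205] h22 143.4 [454.4 142.5  30.2]
53 [194 197 201] [200 201 204] h22 143.0 [454.6 142.   31.6]
54 [195 196 200] [201 202 204] h22 142.7 [454.4 141.8  30.6]
55 [187 189 193] [196 197 198] h22 142.3 [454.4 141.4  30.6]
56 [176 177 181] [189 189 194] h22 141.9 [454.5 141.   31.3]
57 [160 160 163] [175 177 177] h22 141.5 [454.3 140.7  30.7]
58 [139 138 140] [159 159 163] h22 141.2 [454.4 140.3  30.9]
59 [106 107 109] [129 128 130] h22 140.8 [453.9 140.2  28.4]
60 [89 91 92] [105 105 106] h22 140.4 [453.  140.3  23.7]
61 [118 116 113] [113 109 110] h22 140.0 [452.2 140.2  19.8]
62 [173 169 154] [162 159 147] h22 139.7 [452.3 139.8  20.5]
63 [212 205 188] [210 201 185] h22 139.3 [452.4 139.4  21.1]
64 [226 222 204] [224 220 202] h22 138.9 [452.3 139.   20.9]
65 [230 226 210] [231 226 212] h22 138.5 [452.5 138.5  22. ]
66 [229 225 210] [231 226 213] h22 138.2 [452.3 138.2  21.1]
67 [229 225 209] [238 235 222] h22 137.8 [452.2 137.9  20.5]
68 [231 226 211] [253 252 247] h22 137.4 [452.3 137.4  21.2]
69 [230 224 212] [255 255 253] h22 137.0 [452.2 137.1  20.9]
70 [230 224 210] [255 255 253] h22 136.6 [452.2 136.7  21.2]
71 [233 226 214] [255 254 253] h22 136.2 [nan nan nan]
72 [229 223 209] [255 255 253] h22 135.9 [452.  135.9  20.5]
73 [227 222 207] [255 255 252] h22 135.5 [452.2 135.5  21.8]
74 [207 200 187] [253 253 248] h22 135.1 [452.1 135.1  21.4]
75 [176 172 163] [239 239 232] h22 134.7 [451.8 134.8  19.9]
```

View pics/w7.png

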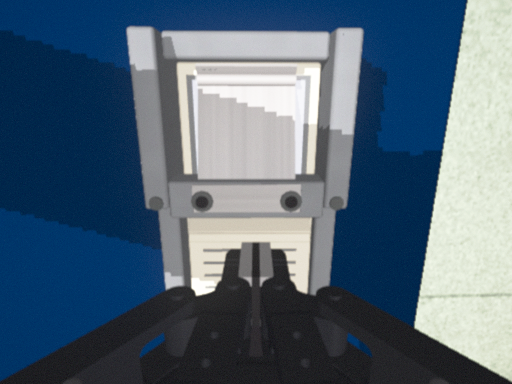

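The cassette is home: the nose edge meets the wall at row 61 (y ≈ 140.1), with a 13 N reaction and no more travel. Lifting straight up.

```bash
python3 -m jog '[{"linear":[0,0,0],"rotation":[0,0,0],"grip":0},{"linear":[-0.006,-0.001,0],"rotation":[0,0,0],"grip":0},{"linear":[-0.014,-0.001,0],"rotation":[0,0,0],"grip":0},{"linear":[-0.024,-0.002,0],"rotation":[0,0,0],"grip":0},{"linear":[-0.04,-0.005,0],"rotation":[0,0,0],"grip":0},{"linear":[-0.08,-0.01,0],"rotation":[0,0,0],"grip":0},{"linear":[-0.14,-0.03,0],"rotation":[0,0,0],"grip":0},{"linear":[-0.22,-0.06,0],"rotation":[0,0,0],"grip":0},{"linear":[-0.32,-0.1,0],"rotation":[0,0,0],"grip":0},{"linear":[-0.4,-0.14,0],"rotation":[0,0,0],"grip":0},{"linear":[-0.4,-0.14,0],"rotation":[0,0,0],"grip":0},{"linear":[-0.4,-0.14,0],"rotation":[0,0,0],"grip":0}]'
python3 - <<'E'
from rig import *
from h import *
s=sense();print(s['eef_pos'],s['force'],s['dq'].round(3))
c=calibration("wrist")
p,d=capture("wrist");cv2.imwrite("pics/w8.png",p[:,:,::-1]);np.savez("pics/w8.npz",p=p,d=d,K=c["intrinsics"],T=c["world_from_camera"])
p,d=capture("scene");cv2.imwrite("pics/s8.png",p[:,:,::-1])
E
```

```text
time_s: 7.05
eef_pos: [476.0, 8.6, 143.4]
ee_rot: [0.713, 0.003, 0.701, -0.01]
force: [-0.0, -0.2, -0.7]
grip_width: -0.001
[475.99963948   8.63622848 143.39811511] [-0.01882624 -0.23811755 -0.65134385] [ 0.017  0.038  0.036  0.002 -0.012  0.006]
```

View pics/w8.png

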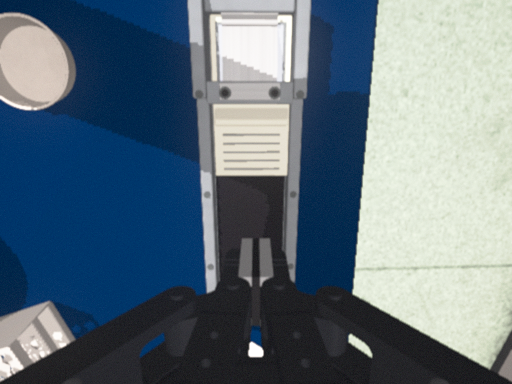

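View pics/s8.png

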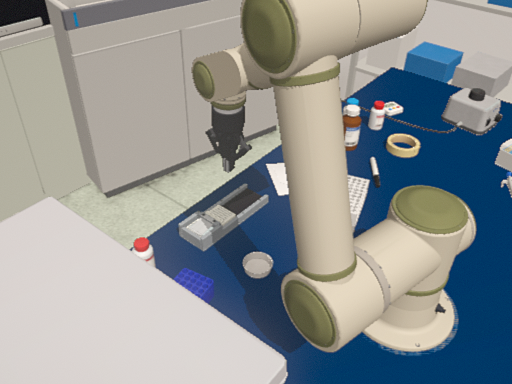

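```bash
python3 - <<'E'
from h import *
p,P,K,T=cloud('pics/w8.npz')
for r in (12,13,14,15,16,17,18,20): print(r,p[r,212],p[r,288],ray(K,T,288,r,25)[1].round(1),P[r,288].round(1))
for r in range(172,180): print(r,p[r,250],ray(K,T,250,r,25)[1].round(1),P[r,250].round(1))
print('rest z',np.nanmedian(P[130:168,225:280,2]),'nose-side z',np.nanmedian(P[20:70,285:290,2]),'rails',np.nanmedian(P[110:200,292:297,2]),'cheeks',np.nanmedian(P[20:80,299:306,2]))
E
```

```text
12 [ 96  96 101] [118 119 120] 140.1 [504.7 139.1  30. ]
13 [110 108 107] [104 104 104] 139.5 [505.  139.   27.1]
14 [175 169 157] [148 142 135] 138.8 [505.2 138.7  25.5]
15 [221 212 196] [220 215 197] 138.2 [505.2 138.   25.8]
16 [231 226 212] [254 254 247] 137.5 [505.3 137.6  24.7]
17 [230 225 212] [255 255 253] 136.9 [505.2 136.8  25.6]
18 [230 224 211] [254 255 253] 136.2 [505.3 136.3  24.7]
20 [229 225 211] [254 254 253] 134.9 [505.3 135.   24.5]
172 [231 226 212] 22.3 [474.9  22.6  25.9]
173 [232 225 210] 21.5 [474.9  21.5  25.3]
174 [222 214 197] 20.6 [474.8  20.9  26. ]
175 [163 158 146] 19.8 [474.8  17.3  15.4]
176 [88 84 81] 18.9 [474.7  16.2  14.9]
177 [49 45 46] 18.0 [474.7  15.5  15.5]
178 [47 42 47] 17.2 [474.7  14.6  15.4]
179 [48 48 50] 16.3 [474.7  13.8  15.9]
rest z 25.288527787168846 nose-side z 25.31905027696058 rails 23.36825458813786 cheeks 39.27857279696198
```

Nose against the wall (gap under 1 mm), cassette level, floor held about 4 mm down. The arm is clear, so I'm handing in.

```bash
python3 -c "
from rig import *
print(finish_job())"
```

```text
the job is handed in; nothing more can be done
None
```

I pressed the cassette down about 7.4 mm on its thumb rest with the shut fingers and slid it under the crossbar and leaf spring. It stopped against the end wall with about 13 N of reaction and no further travel. I then lifted straight off, moved clear and handed the job in at about 7 s of the 38 s allowed.

What the last checks showed:
- **Nose position:** within about 1 mm of the end wall. In the final wrist view the nose is at y ≈ 139 and the wall at y ≈ 139–140; calibration is good to about 2 mm.
- **Level and floor:** the cassette's top reads the same height at both ends (25.3 mm), below the crossbar's underside at 26 mm. The sprung floor is held down about 4 mm.
- **Leaf spring:** the wrist view shows it lying on the cassette. I did not measure its angle.
- **Robot:** the force read about 0 N with the gripper more than 100 mm above the dock.
- **Other things on the bench:** the rack and bottle looked unmoved in the final scene view. I did not measure them, and I did not check the red pack or the blue box again after the push.

The fingers slipped about 2.5 mm on the thumb rest near the end, when the leaf began to drag. They then caught the ridge and finished the push. No check failed or disagreed.

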